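Try out the folding lid stay of a parts chest

ROBOT

A 7-joint arm with a two-finger parallel gripper is mounted at the origin on the work surface. World frame = base frame: x ahead of the robot, y to its left, z up, the work surface at z = 0. Lengths are in m, angles in rad, forces in N, time in s.
With the tool pointing down it reaches from about 0.425 to 0.925 m from the base axis. Payload 6.8 kg.
Tool frame: the origin (TCP) lies at the centre of the arm's flange, where the gripper is bolted on; the fingertips stand 173 mm ahead of it and the grasp point (between the pads) lies 155 mm ahead of it; z points along the fingers, y is the direction in which the jaws open and shut (so a half turn about z gives the same grasp; the last joint's range is limited). The gripper opens to 85 mm and grips with 20 to 120 N. Pads are 22 mm wide; open, the fingers measure 114 mm over their backs; the gripper's body (76 mm by 85 mm) begins 54 mm behind the grasp point. The pads swing forward as they close: fully open they stand 13 mm farther back than shut.
Start: joints at [1.223, 0.477, 0.022, 1.555, -0.011, 1.109, -0.083], TCP at [0.16, -0.656, 0.405] pointing down, gripper open.
Joint ranges: [-2.96, 2.96], [-0.34, 2.1], [-1.41, 1.46], [0.24, 2.44], [-1.37, 4.51], [0.17, 1.92], [-2.96, 2.96]. Speed limits (rad/s): [2.39, 2.39, 3.14, 3.14, 3.14, 3.14, 3.14].

INTERFACE

Orientations are given as a rotation vector (axis times angle).
In Python, from bench import readout, grab_frame, camera_model, r gives the robot as it stands.
- The arm moves only by the tool apply_moves, never from a script. Its argument "deltas" is a list of rows, each an object with "xyz": the shift along the world's x, y, z in m, a list of three; "turn": the turn about the world's z in rad. In form: [{"xyz": [dx, dy, dz], "turn": turn}, ...]. A call has 1 to 12 rows; each row shifts and turns the commanded pose from where the row before left it; what a row does not reach is not made up. A row lasts 1/12 s, in which the tool goes at most 41.7 mm and 7.16 degrees, less where a joint would pass 70% of its speed; a pose out of reach is approached as far as the arm can. A call with a gripper value outside its range is refused whole. "claw" is the gripper's target within -1 to 1 (shut at 1, half-way at 0, fully open at -1), set as the call begins (left out, the last holds). The fingers move at their own pace and stop on an object; "squeeze" is the grip in N (left out, the last holds). Time passes only in rows, so rows that do not move let the fingers close. It gives the time, the measured TCP pose, the force and the opening at its end, in the units of the state.
- readout.get_obs(): the state, without advancing time (a new reading comes with each control period).
- grab_frame(name): name is "scene" or "top"; returns the picture (400x640x3 uint8, red, green, blue); there is no depth.
- camera_model(name): a dict with "intrinsics" (3x3 intrinsics, pixels), "R" (3x3) and "t" (3): a world point X has camera coordinates R X + t. Camera axes: x right, y down, z forward; pixel columns grow to the right and rows downward; lengths in m; the calibration is good to about 2 mm. A picture is of the moment at which its call begins. camera_model takes no time and is no camera call.
- r.hand_in(): hands the job in, once; it reports no verdict.
The state is a dict: "clock": time; "joints": joint angles; "qvel": joint speeds; "tau": joint torques, N m; "tcp_pos": TCP position; "orientation": TCP orientation; "contact_force": force on the tool from outside, world axes, zero at the start; "moment": the same for the moment, N m; "grip_width": finger opening in m.
Only numpy, scipy, OpenCV 4.12 (cv2) and the standard library are available. Lean on these libraries where they do the work, as an engineer would, in place of code of your own. Each camera call takes 0.05 s, during which the arm holds its last target.

TASK

Check the folding stay of the blue chest that has one (the other chest is latched and has none): raise its lid by the bar handle until the stay locks straight, and let go so that the stay alone holds the lid up for a second. Then push the stay's knee down to break it, let the lid sink fully shut, and take the hand away.

Things in the scene. Friction and masses are not known exactly. Their poses are not given: they have to be found in the camera images.
- chest: Fixed blue chest with steel folding stay outside its left wall; a like chest, latched and without stay, stands beside it. 180 mm deep (x), 160 wide (y), 121 high. Origin: centre of its underside, on the table; x points from the front (bar handle) to the hinged back, y to its left, z up. Hinge axis parallel to y at x = +90, z = 110 mm. Stay: two 85 mm links, lower pivot at x = -60, z = 100.
- chest_lid (a joint): Lid angle in rad, 0 = shut. The lid (0.48 to 0.75 kg) is damped: let go part-way it sinks shut by itself in a few seconds. Raised past about 1.26 the sprung knee of the stay snaps just past straight and holds the lid at about 1.31, its end of travel; do not lift beyond. While it sinks, keep the hand out to the chest's left, clear of the lid.
- lid_bar (a point): Centre of the lid's steel bar handle: round, 12 mm thick, 100 mm long, parallel to the chest's y, 45 mm out from the lid's front edge, on two 8 mm rods at its ends. It runs on an arc of 225 mm radius about the hinge: 116 mm above the table when shut, about 330 when the stay is locked. It can turn between the fingers.
- knee_bar (a point): Point to press: on the axis of a 14 mm steel bar at the stay's knee, parallel to the chest's y; the bar spans chest y = 88 to 175 mm, this point is at 145. Lid shut: it hangs 31 mm above the table. Stay locked: 154 mm, near chest x = 0. Pressed with a few N it moves down and up to 20 mm backwards; under 25 mm it springs back, after 45 to 55 mm the lid sinks by itself once the bar is released.

How it is judged:
By the outcome, as a careful person would: the job done as asked, in the order asked, and still so for the second after the job is handed in, with the robot touching nothing.
It also fails if it takes over 48 s, if anything falls off the work surface, if the arm or the gripper's body presses on something with over 40 N, if the wrist force passes 120 N, or if a joint passes its speed limit or range.

## Working session

There is one attempt and no reset: what is moved stays moved. The work goes in short steps, Python scripts to look and compute and a tool call to move; the robot and the scene stay as the last step left them, time stands still between calls to the robot, and variables do not carry over. Pictures are saved under pics/ and viewed, and the job is handed in when it is done.

Besides the shell and the picture viewer there is one more tool, called after "Call:" as name(argument=value, ...), one argument or row to a line, values as JSON. apply_moves: Moves the arm, as the interface text tells. Its arguments: {"type":"object","properties":{"deltas":{"type":"array"},"claw":{"type":"number"},"squeeze":{"type":"number"}},"required":["deltas"]}

```bash
mkdir -p pics
python3 - <<'E'
from bench import readout, grab_frame, camera_model, r
import cv2
for n in ("scene","top"):
    im=grab_frame(n); cv2.imwrite(f"pics/{n}0.png",im[:,:,::-1]); print(n,camera_model(n))
print(readout.get_obs())
E
```

```text
scene {'intrinsics': array([[418.47437319,   0.        , 325.90943778],
       [  0.        , 418.47437319, 200.81301923],
       [  0.        ,   0.        ,   1.        ]]), 'R': array([[ 0.98435647, -0.17564216, -0.01386228],
       [-0.1178813 , -0.59808155, -0.7927184 ],
       [ 0.130944  ,  0.78195159, -0.60943037]]), 't': array([-0.53929249,  0.16009698,  1.0027984 ])}
top {'intrinsics': array([[506.18147883,   0.        , 314.50748535],
       [  0.        , 506.18147883, 196.85777045],
       [  0.        ,   0.        ,   1.        ]]), 'R': array([[-1.10776770e-02, -9.99938376e-01,  7.28085838e-04],
       [-9.84678221e-01,  1.07818901e-02, -1.74047559e-01],
       [ 1.74028983e-01, -2.64497291e-03, -9.84736979e-01]]), 't': array([0.04922494, 0.54438344, 1.01679597])}
{'clock': 0.1, 'joints': array([ 1.2229069 ,  0.47770412,  0.02233639,  1.55634913, -0.01153113,
        1.10931448, -0.08309921]), 'qvel': array([ 5.00744469e-05, -1.69143903e-03,  3.88939307e-04, -1.48282104e-03,
        9.83231743e-04, -1.79444790e-04,  1.73783352e-03]), 'tau': array([ 5.12546481e-03, -5.97754490e+01,  1.61407996e+00, -2.81949323e+01,
        1.28140449e-02,  5.09589416e-03,  3.03623290e-05]), 'tcp_pos': array([ 0.16026766, -0.65543708,  0.40383296]), 'orientation': array([-3.11742637e+00, -3.75584037e-01,  4.47323250e-04]), 'contact_force': array([ 0.198308  , -0.67109203,  0.417662  ]), 'moment': array([-0.05286358, -0.00570644, -0.028769  ]), 'grip_width': 0.08538862096587757}
```

View pics/scene0.png

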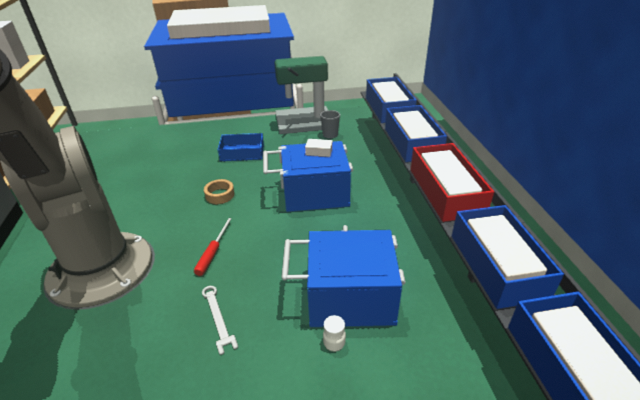

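View pics/top0.png

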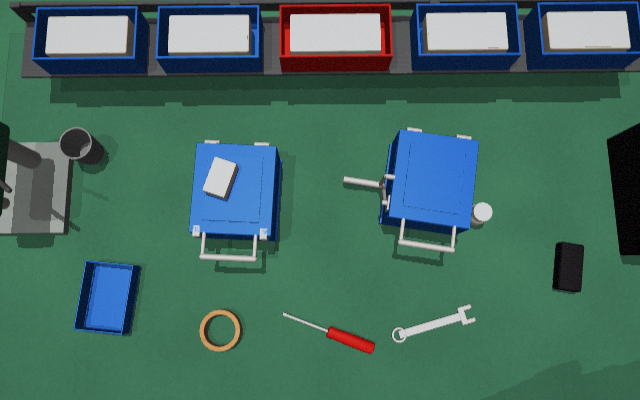

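The top view shows the stay chest on the right: lid around (432,182), lid bar about (400,243) to (455,249), and the knee bar about (343,181) to (380,185). I'll zoom in to measure them.

```bash
cat > h.py <<'E'
import numpy as np
from bench import readout, grab_frame, camera_model, r
import cv2
def ray(cam,px,z):
    m=camera_model(cam);K=np.array(m["intrinsics"]);R=np.array(m["R"]);t=np.array(m["t"])
    d=R.T@np.linalg.inv(K)@np.array([px[0],px[1],1.]);c=-R.T@t
    return c+d*(z-c[2])/d[2]
def proj(cam,X):
    m=camera_model(cam);p=m["intrinsics"]@(m["R"]@np.array(X)+m["t"]);return p[:2]/p[2]
def zoom(cam,name,x0,y0,x1,y1,f):
    im=grab_frame(cam)[:,:,::-1]; cv2.imwrite(f"pics/{name}_full.png",im)
    c=cv2.resize(im[y0:y1,x0:x1],None,fx=f,fy=f,interpolation=cv2.INTER_CUBIC);cv2.imwrite(f"pics/{name}.png",c)
    return im
E
python3 - <<'E'
from h import *
im=cv2.imread("pics/top0.png");cv2.imwrite("pics/topz.png",cv2.resize(im[115:265,335:495],None,fx=4,fy=4,interpolation=cv2.INTER_CUBIC))
hsv=cv2.cvtColor(im,cv2.COLOR_BGR2HSV)
m=((hsv[...,1]<70)&(hsv[...,2]>110)).astype(np.uint8)
n,l,s,c=cv2.connectedComponentsWithStats(m)
for i in range(1,n):
    if s[i,4]>15 and 335<c[i][0]<500 and 110<c[i][1]<270: print(i,s[i],c[i])
b=((hsv[...,0]>100)&(hsv[...,0]<125)&(hsv[...,1]>150)&(hsv[...,2]>130)).astype(np.uint8)
n,l,s,c=cv2.connectedComponentsWithStats(b)
for i in range(1,n):
    if s[i,4]>500 and 335<c[i][0]<500 and 110<c[i][1]<270:
        print(s[i],c[i]); q=cv2.minAreaRect(np.argwhere(l==i)[:,::-1].astype(np.float32)); print(q, [ray("top",p,.121) for p in cv2.boxPoints(q)])
E
```

```text
7 [407 127  15   5  50] [414.14 128.92]
8 [456 134  16   5  53] [463.49056604 136.20754717]
13 [384 174  11   5  48] [389.3125 176.    ]
14 [343 176  37  11 222] [360.87837838 181.07207207]
16 [382 189   8  21  87] [385.44827586 199.27586207]
17 [471 202  22  22 338] [481.80473373 212.08579882]
19 [398 218  58  35 527] [426.30170778 241.72485769]
[ 389  129   90  100 7174] [433.96891553 178.68441595]
((434.4899597167969, 178.5699920654297), (83.15575408935547, 89.23687744140625), 8.130102157592773) [array([ 0.49094251, -0.09699839,  0.121     ]), array([ 0.66914342, -0.12872064,  0.121     ]), array([ 0.64295178, -0.29205235,  0.121     ]), array([ 0.46625325, -0.25546823,  0.121     ])]
```

View pics/topz.png

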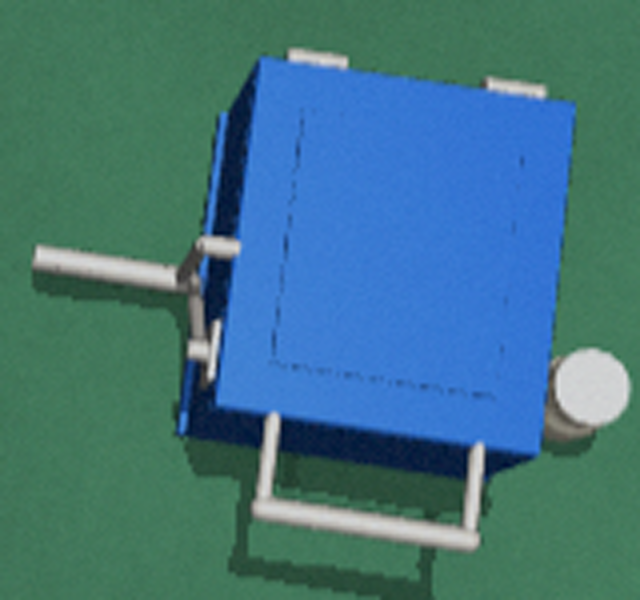

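Zoomed crop (4x, offset 335,115): lid corners at (262,57), (575,103), (540,457) and (217,405). The lid bar runs (254,509) to (480,541), and the knee bar runs from its left end (35,258) to about (190,284). A small white bottle stands at (592,387), to the right of the chest.

Run:
```python
from h import *
u=lambda p:((p[0]+.5)/4-.5+335,(p[1]+.5)/4-.5+115)
C=[ray("top",u(p),.121) for p in [(262,57),(575,103),(540,457),(217,405)]]
print(np.round(C,4)); BL,BR,FR,FL=C
print("len",[np.linalg.norm(a-b) for a,b in [(BL,BR),(FL,FR),(BL,FL),(BR,FR)]])
c=np.mean(C,0);ax=(BL+BR-FL-FR)/2;ay=(BL+FL-BR-FR)/2
th1=np.arctan2(ax[1],ax[0]);th2=np.arctan2(-ay[0],ay[1]);print("centre",c,"yaw",th1,th2)
a,b=[ray("top",u(p),.116) for p in [(254,509),(480,541)]]
d=a-b;print("bar",(a+b)/2,np.linalg.norm(d),np.arctan2(-d[0],d[1]))
a,b=[ray("top",u(p),.031) for p in [(35,258),(190,284)]]
d=a-b;print("knee left end",a,b,np.linalg.norm(d),np.arctan2(-d[0],d[1]))
for th in (th1,th2,(th1+th2)/2):
  R=np.array([[np.cos(th),-np.sin(th)],[np.sin(th),np.cos(th)]])
  print(th,"bar",c[:2]+R@[-135,0]*np.array(1e-3) if 0 else c[:2]+R@np.array([-.135,0]),"kneeL", R.T@(a[:2]-c[:2]))
```

```text
[[ 0.6684 -0.1297  0.121 ]
 [ 0.6428 -0.2849  0.121 ]
 [ 0.4658 -0.256   0.121 ]
 [ 0.4928 -0.1007  0.121 ]]
len [np.float64(0.15730999677506802), np.float64(0.15765812434951545), np.float64(0.17793787059143848), np.float64(0.17942314664164438)]
centre [ 0.56745272 -0.19280154  0.121     ] yaw -0.1626938259682134 -0.16791952038104752
bar [ 0.43424213 -0.1717102   0.116     ] 0.1097448435528676 -0.15219443524222656
knee left end [ 0.58588166 -0.0193085   0.031     ] [ 0.57072792 -0.10213448  0.031     ] 0.08420082462378874 -0.18095737946880627
-0.1626938259682134 bar [ 0.43423546 -0.17093464] kneeL [-0.00991632  0.17418705]
-0.16791952038104752 bar [ 0.43435155 -0.17023879] kneeL [-0.01082643  0.17413285]
-0.16530667317463046 bar [ 0.43429305 -0.17058664] kneeL [-0.01037141  0.17416055]
```

Run:
```python
from h import *
print(proj("top",[.16,-.656,.25]),proj("top",[.16,-.656,.4]))
p=ray("top",(568,266),0);print(p,proj("scene",p)); p=ray("top",(568,266),.2);print(p,proj("scene",p))
p=ray("top",(625,190),0);print(p,proj("scene",p))
ex=np.array([np.cos(-.165),np.sin(-.165)]);ey=np.array([-ex[1],ex[0]])
c=np.array([.5675,-.193]);
print("bar",c-.135*ex,"knee up",c+.145*ey, ex,ey)
```

```text
[759.58384536 409.56134243] [860.42626462 437.46041637]
[ 0.39657501 -0.49962839  0.        ] [287.36340535 460.55733045]
[ 0.38983422 -0.40005257  0.2       ] [266.38769814 332.52094065]
[ 0.56118497 -0.64168286  0.        ] [417.55594472 548.78271968]
bar [ 0.43433352 -0.17082594] knee up [ 0.59131659 -0.04996934] [ 0.98641836 -0.16425233] [0.16425233 0.98641836]
```

Call:
apply_moves(
  deltas=[
    {"xyz": [0.009, 0.016, 0], "turn": 0.04},
    {"xyz": [0.018, 0.032, 0], "turn": 0.08},
    {"xyz": [0.018, 0.032, 0], "turn": 0.08},
    {"xyz": [0.018, 0.032, 0], "turn": 0.08},
    {"xyz": [0.018, 0.032, 0], "turn": 0.08},
    {"xyz": [0.018, 0.032, 0], "turn": 0.08},
    {"xyz": [0.018, 0.032, 0], "turn": 0.08},
    {"xyz": [0.018, 0.032, 0], "turn": 0.08},
    {"xyz": [0.018, 0.032, 0], "turn": 0.08},
    {"xyz": [0.018, 0.032, 0], "turn": 0.08},
    {"xyz": [0.018, 0.032, 0], "turn": 0.08},
    {"xyz": [0.018, 0.032, 0], "turn": 0.08},
  ],
  claw=0.25,
  squeeze=30,
)

```text
clock: 1.1
tcp_pos: [0.3676, -0.2859, 0.4046]
orientation: [-2.625, -1.726, 0.0]
contact_force: [1.1, -0.8, -0.0]
grip_width: 0.0319
```

Call:
apply_moves(
  deltas=[
    {"xyz": [0.017, 0.029, 0], "turn": 0.06},
    {"xyz": [0.017, 0.029, 0], "turn": 0.06},
    {"xyz": [0.015, 0.026, 0], "turn": 0.06},
    {"xyz": [0.012, 0.02, 0], "turn": 0.045},
    {"xyz": [0.006, 0.012, 0], "turn": 0.02},
    {"xyz": [0, 0, -0.01], "turn": 0},
    {"xyz": [0, 0, -0.015], "turn": 0},
    {"xyz": [0, 0, -0.015], "turn": 0},
    {"xyz": [0, 0, -0.01], "turn": 0},
    {"xyz": [0, 0, 0], "turn": 0},
  ],
)

```text
clock: 1.93
tcp_pos: [0.4327, -0.1728, 0.3521]
orientation: [-2.397, -2.024, 0.004]
contact_force: [-0.3, 0.1, -0.0]
grip_width: 0.0318
```

Run:
```python
from h import *
o=readout.get_obs(); print(o["clock"],o["tcp_pos"],o["orientation"],o["grip_width"],o["joints"],2*np.arctan2(-o["orientation"][1],-o["orientation"][0])-np.pi/2)
a=zoom("scene","s1",200,120,440,360,2.5)
b=zoom("top","t1",335,115,495,265,4)
```

```text
1.9333 [ 0.43270411 -0.17283899  0.35210837] [-2.39746373 -2.02390743  0.00439581] 0.03175906351391739 [ 0.66405553  0.23582838 -0.47355654  2.06606403  0.13890711  0.87457196
 -0.05673025] -0.16857721869325792
```

View pics/s1.png

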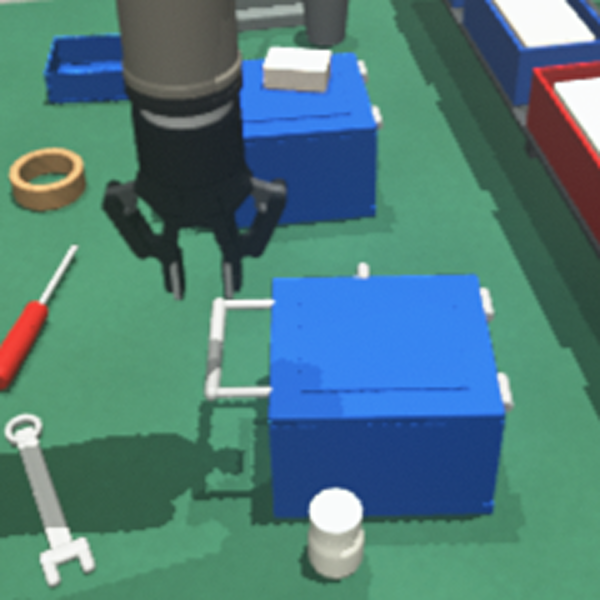

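View pics/t1.png

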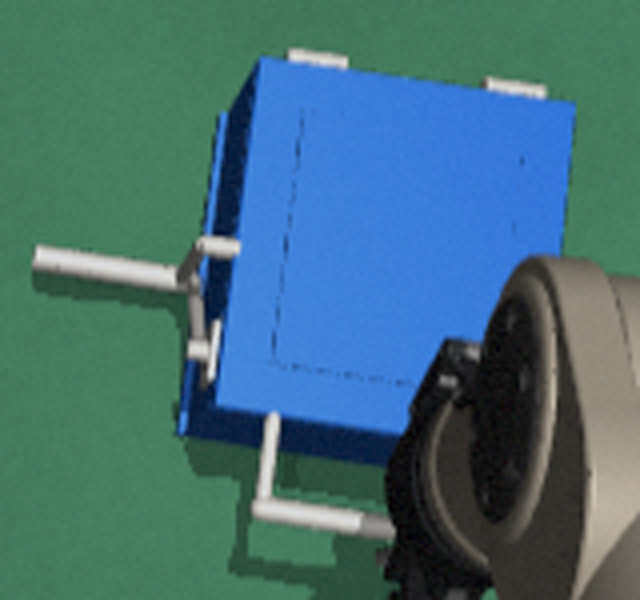

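Scene crop (2.5x, offset 200,120): the open fingertips are at (178,295) and (232,295), above the lid bar running (220,304) to (212,391). The top view shows nothing disturbed. I'll cross-check the bar from the scene camera.

Run:
```python
from h import *
a=ray("scene",(220/2.5+200,302/2.5+120),.116);b=ray("scene",(212/2.5+200,391/2.5+120),.116);print(a,b,(a+b)/2)
m=(ray("scene",(205/2.5+200,295/2.5+120),.352-.17));print(m)
```

```text
[ 0.44583204 -0.11750659  0.116     ] [ 0.42901359 -0.21768529  0.116     ] [ 0.43742281 -0.16759594  0.116     ]
[ 0.43231204 -0.17889589  0.182     ]
```

Call:
apply_moves(
  deltas=[
    {"xyz": [0.002, 0.002, -0.01], "turn": 0},
    {"xyz": [0, 0, -0.015], "turn": 0},
    {"xyz": [0, 0, -0.015], "turn": 0},
    {"xyz": [0, 0, -0.015], "turn": 0},
    {"xyz": [0, 0, -0.015], "turn": 0},
    {"xyz": [0, 0, -0.01], "turn": 0},
    {"xyz": [0, 0, -0.003], "turn": 0},
    {"xyz": [0, 0, 0], "turn": 0},
  ],
)

```text
clock: 2.7
tcp_pos: [0.4363, -0.1696, 0.2712]
orientation: [-2.397, -2.029, 0.001]
contact_force: [0.3, 0.2, 1.1]
grip_width: 0.0322
```

Call:
apply_moves(
  deltas=[
    {"xyz": [0, 0, 0], "turn": 0},
    {"xyz": [0, 0, 0], "turn": 0},
    {"xyz": [0, 0, 0], "turn": 0},
    {"xyz": [0, 0, 0], "turn": 0},
    {"xyz": [0, 0, 0], "turn": 0},
    {"xyz": [0, 0, 0], "turn": 0},
  ],
  claw=1,
  squeeze=40,
)

```text
clock: 3.2
tcp_pos: [0.4362, -0.1696, 0.2724]
orientation: [2.398, 2.029, -0.001]
contact_force: [-4.6, 0.7, 6.2]
grip_width: 0.0101
```

Run:
```python
from h import *
zoom("scene","s2",230,200,330,300,6)
s=np.linspace(0,1,41); th=1.295*(s-np.sin(2*np.pi*s)/(2*np.pi)*.6)
ph=th+np.arcsin(6/225.)
x=-.225*np.cos(ph);z=.225*np.sin(ph)
P=np.round(np.c_[x*np.cos(.165),-x*np.sin(.165),z],3)
D=np.diff(P,axis=0)
import json
for k in range(0,40,10): print(json.dumps([{"xyz":[round(float(v),3)+0 for v in d],"turn":0} for d in D[k:k+10]]), P[min(k+10,40)]-P[0], th[k+10])
```

```text
[{"xyz": [0.0, 0.0, 0.003], "turn": 0}, {"xyz": [0.0, 0.0, 0.003], "turn": 0}, {"xyz": [0.001, 0.0, 0.003], "turn": 0}, {"xyz": [0.0, 0.0, 0.004], "turn": 0}, {"xyz": [0.0, 0.0, 0.004], "turn": 0}, {"xyz": [0.001, 0.0, 0.004], "turn": 0}, {"xyz": [0.0, 0.0, 0.005], "turn": 0}, {"xyz": [0.001, -0.001, 0.006], "turn": 0}, {"xyz": [0.001, 0.0, 0.006], "turn": 0}, {"xyz": [0.002, 0.0, 0.007], "turn": 0}] [ 0.006 -0.001  0.045] 0.20008660921759727
[{"xyz": [0.002, 0.0, 0.007], "turn": 0}, {"xyz": [0.002, -0.001, 0.008], "turn": 0}, {"xyz": [0.003, 0.0, 0.008], "turn": 0}, {"xyz": [0.003, -0.001, 0.009], "turn": 0}, {"xyz": [0.004, 0.0, 0.01], "turn": 0}, {"xyz": [0.004, -0.001, 0.009], "turn": 0}, {"xyz": [0.005, -0.001, 0.01], "turn": 0}, {"xyz": [0.006, -0.001, 0.01], "turn": 0}, {"xyz": [0.007, -0.001, 0.009], "turn": 0}, {"xyz": [0.007, -0.001, 0.009], "turn": 0}] [ 0.049 -0.008  0.134] 0.6475
[{"xyz": [0.007, -0.001, 0.009], "turn": 0}, {"xyz": [0.008, -0.002, 0.009], "turn": 0}, {"xyz": [0.008, -0.001, 0.008], "turn": 0}, {"xyz": [0.008, -0.001, 0.007], "turn": 0}, {"xyz": [0.008, -0.002, 0.006], "turn": 0}, {"xyz": [0.008, -0.001, 0.006], "turn": 0}, {"xyz": [0.008, -0.001, 0.006], "turn": 0}, {"xyz": [0.008, -0.002, 0.004], "turn": 0}, {"xyz": [0.007, -0.001, 0.004], "turn": 0}, {"xyz": [0.007, -0.001, 0.004], "turn": 0}] [ 0.126 -0.021  0.197] 1.0949133907824027
[{"xyz": [0.006, -0.001, 0.003], "turn": 0}, {"xyz": [0.006, -0.001, 0.002], "turn": 0}, {"xyz": [0.005, -0.001, 0.002], "turn": 0}, {"xyz": [0.004, -0.001, 0.002], "turn": 0}, {"xyz": [0.004, 0.0, 0.001], "turn": 0}, {"xyz": [0.004, -0.001, 0.002], "turn": 0}, {"xyz": [0.004, 0.0, 0.001], "turn": 0}, {"xyz": [0.003, -0.001, 0.001], "turn": 0}, {"xyz": [0.002, 0.0, 0.0], "turn": 0}, {"xyz": [0.003, -0.001, 0.001], "turn": 0}] [ 0.167 -0.028  0.212] 1.295
```

View pics/s2.png

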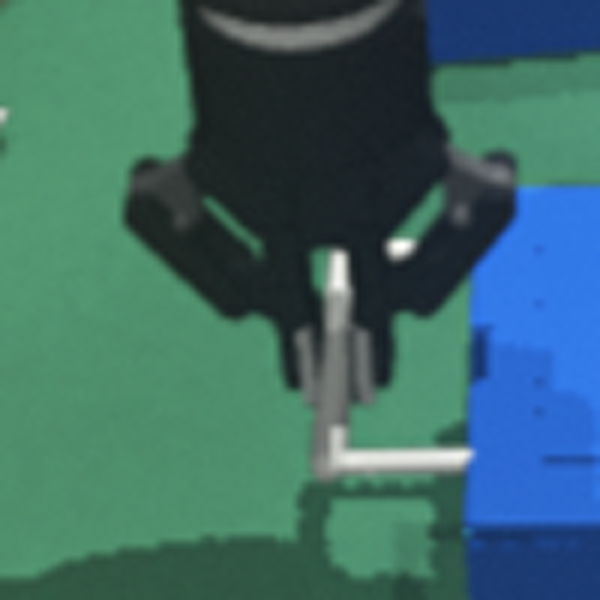

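The bar is held between the pads, at about (338,360) in the 6x crop. I'll start the lift along the arc.

Call:
apply_moves(
  deltas=[
    {"xyz": [0, 0, 0.003], "turn": 0},
    {"xyz": [0, 0, 0.003], "turn": 0},
    {"xyz": [0.001, 0, 0.003], "turn": 0},
    {"xyz": [0, 0, 0.004], "turn": 0},
    {"xyz": [0, 0, 0.004], "turn": 0},
    {"xyz": [0.001, 0, 0.004], "turn": 0},
    {"xyz": [0, 0, 0.005], "turn": 0},
    {"xyz": [0.001, -0.001, 0.006], "turn": 0},
    {"xyz": [0.001, 0, 0.006], "turn": 0},
    {"xyz": [0.002, 0, 0.007], "turn": 0},
  ],
)

```text
clock: 4.08
tcp_pos: [0.4418, -0.1706, 0.317]
orientation: [-2.397, -2.029, 0.002]
contact_force: [-3.2, -0.7, -4.1]
grip_width: 0.0107
```

Call:
apply_moves(
  deltas=[
    {"xyz": [0.002, 0, 0.007], "turn": 0},
    {"xyz": [0.002, -0.001, 0.008], "turn": 0},
    {"xyz": [0.003, 0, 0.008], "turn": 0},
    {"xyz": [0.003, -0.001, 0.009], "turn": 0},
    {"xyz": [0.004, 0, 0.01], "turn": 0},
    {"xyz": [0.004, -0.001, 0.009], "turn": 0},
    {"xyz": [0.005, -0.001, 0.01], "turn": 0},
    {"xyz": [0.006, -0.001, 0.01], "turn": 0},
    {"xyz": [0.007, -0.001, 0.009], "turn": 0},
    {"xyz": [0.007, -0.001, 0.009], "turn": 0},
  ],
)

```text
clock: 4.92
tcp_pos: [0.483, -0.1774, 0.4061]
orientation: [-2.393, -2.025, 0.01]
contact_force: [-17.1, 2.6, 7.0]
grip_width: 0.0102
```

Run:
```python
from h import *
zoom("scene","s3",220,100,440,340,2.5)
```

```text
(no output)
```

View pics/s3.png

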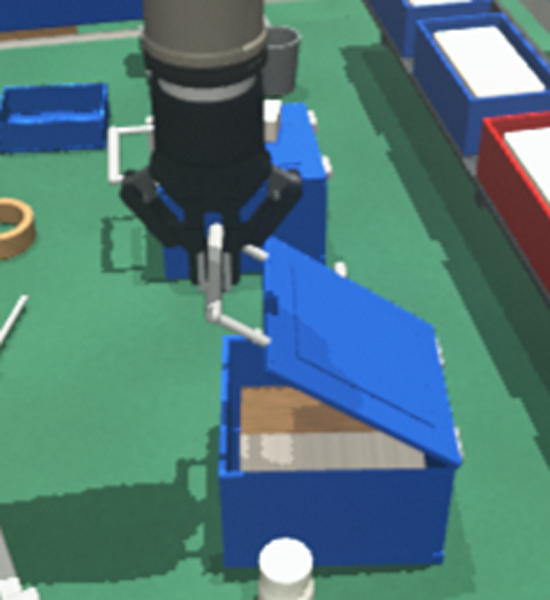

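The lid is half open and the bar still gripped, but the -17 N in x says I am running slightly inside the arc. I'll ease outward by about 3 mm as I continue.

Call:
apply_moves(
  deltas=[
    {"xyz": [0.005, -0.001, 0.01], "turn": 0},
    {"xyz": [0.006, -0.001, 0.01], "turn": 0},
    {"xyz": [0.008, -0.001, 0.008], "turn": 0},
    {"xyz": [0.008, -0.001, 0.007], "turn": 0},
    {"xyz": [0.008, -0.002, 0.006], "turn": 0},
    {"xyz": [0.008, -0.001, 0.006], "turn": 0},
  ],
)

```text
clock: 5.47
tcp_pos: [0.5288, -0.185, 0.4545]
orientation: [2.398, 2.029, -0.001]
contact_force: [-4.8, -1.0, 0.4]
grip_width: 0.0103
```

Call:
apply_moves(
  deltas=[
    {"xyz": [0.008, -0.001, 0.005], "turn": 0},
    {"xyz": [0.008, -0.002, 0.005], "turn": 0},
    {"xyz": [0.007, -0.001, 0.004], "turn": 0},
    {"xyz": [0.007, -0.001, 0.004], "turn": 0},
    {"xyz": [0.006, -0.001, 0.003], "turn": 0},
    {"xyz": [0.006, -0.001, 0.002], "turn": 0},
  ],
)

```text
clock: 5.97
tcp_pos: [0.5711, -0.1919, 0.4795]
orientation: [2.396, 2.027, 0.002]
contact_force: [-7.7, -0.1, 14.2]
grip_width: 0.0101
```

Call:
apply_moves(
  deltas=[
    {"xyz": [0.004, -0.001, 0.004], "turn": 0},
    {"xyz": [0.005, -0.001, 0.003], "turn": 0},
    {"xyz": [0.004, 0, 0.002], "turn": 0},
    {"xyz": [0.004, -0.001, 0.001], "turn": 0},
    {"xyz": [0, 0, 0], "turn": 0},
  ],
)

```text
clock: 6.38
tcp_pos: [0.5881, -0.1949, 0.4863]
orientation: [2.397, 2.029, 0.001]
contact_force: [-2.0, -0.4, 0.4]
grip_width: 0.01
```

Run:
```python
from h import *
zoom("scene","s4",220,100,440,340,2.5)
zoom("top","t4",325,65,525,265,3)
```

```text
(no output)
```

View pics/s4.png

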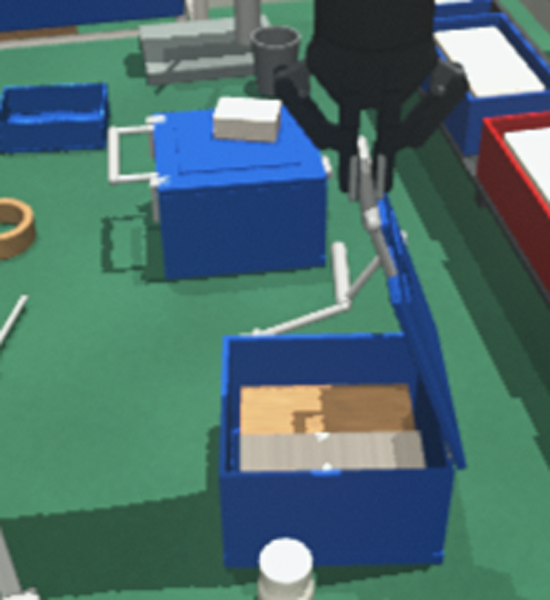

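View pics/t4.png

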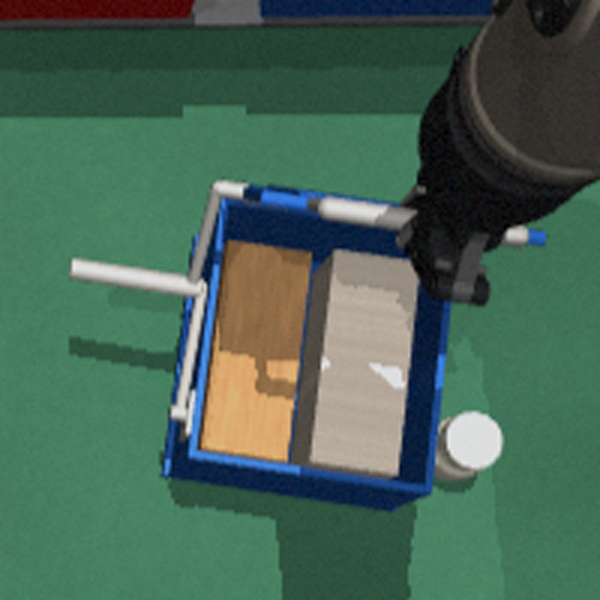

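The stay is nearly straight but still bent at the knee: scene crop (345,303), with links to (255,333) and (378,260). I'll go on gently.

Call:
apply_moves(
  deltas=[
    {"xyz": [0.004, -0.001, 0.001], "turn": 0},
    {"xyz": [0.003, 0, 0.001], "turn": 0},
    {"xyz": [0.003, -0.001, 0.001], "turn": 0},
    {"xyz": [0, 0, 0], "turn": 0},
  ],
)

```text
clock: 6.82
tcp_pos: [0.598, -0.1966, 0.4897]
orientation: [2.397, 2.029, 0.002]
contact_force: [-1.4, 1.2, 5.8]
grip_width: 0.01
```

Call:
apply_moves(
  deltas=[
    {"xyz": [0.002, 0, 0.001], "turn": 0},
    {"xyz": [0.002, -0.001, 0.001], "turn": 0},
    {"xyz": [0, 0, 0], "turn": 0},
    {"xyz": [0, 0, 0], "turn": 0},
  ],
)

```text
clock: 7.15
tcp_pos: [0.6017, -0.1973, 0.4909]
orientation: [2.397, 2.03, 0.002]
contact_force: [-0.5, 1.7, 2.8]
grip_width: 0.0101
```

Run:
```python
from h import *
zoom("scene","s5",300,180,400,260,6)
zoom("top","t5",325,65,525,265,3)
```

```text
(no output)
```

View pics/s5.png

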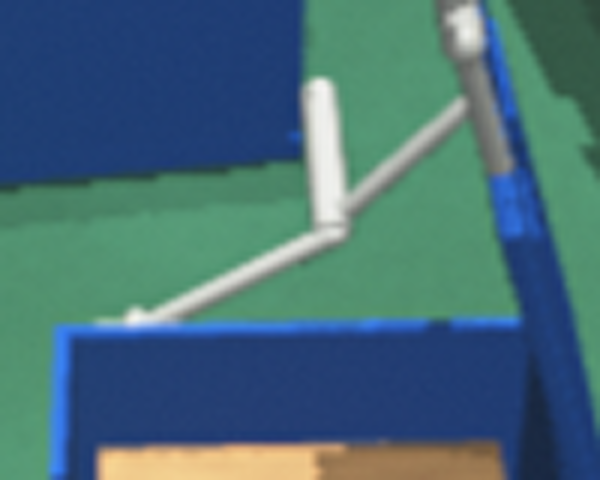

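View pics/t5.png

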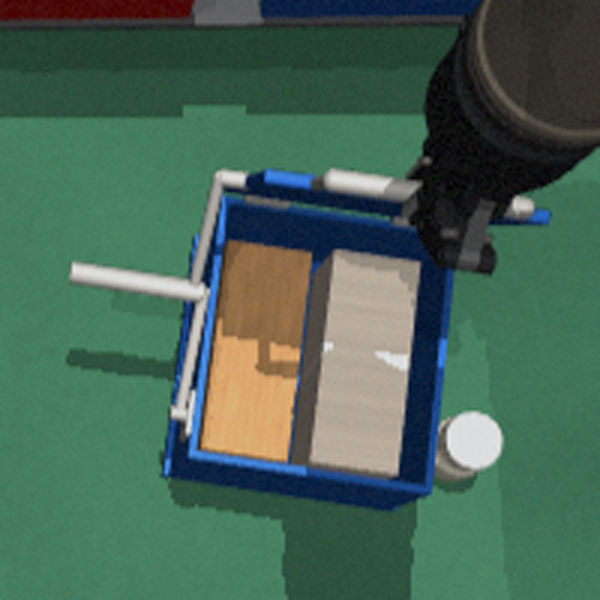

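```bash
cat >> h.py <<'E'
def tri(ps,pt):
    P=[camera_model(n)["intrinsics"]@np.c_[camera_model(n)["R"],camera_model(n)["t"]] for n in ("scene","top")]
    X=cv2.triangulatePoints(P[0],P[1],np.array(ps,float).reshape(2,1),np.array(pt,float).reshape(2,1))[:,0];return X[:3]/X[3]
ex=np.array([np.cos(-.165),np.sin(-.165)]);ey=np.array([-ex[1],ex[0]]);c0=np.array([.5675,-.193])
def chest(X): return np.r_[ex@(X[:2]-c0),ey@(X[:2]-c0),X[2]]*1000
E
python3 - <<'E'
from h import *
S=lambda x,y:(x/6+300,y/6+180);T=lambda x,y:(x/3+325,y/3+65)
for n,s,t in [("knee end",(318,82),(72,270)),("knee in",(335,228),(203,292)),("low piv",(140,318),(180,413)),("lid pin",(468,98),(219,177))]:
    print(n,chest(tri(S(*s),T(*t))))
# expected geometry: upper pivot from theta=1.31 straight:
E
```

```text
knee end [ 12.83008253 173.58774796 150.03457888]
knee in [ 12.74874033  88.36007665 147.29755041]
low piv [-59.3125108   88.1049504  105.52933555]
lid pin [ 65.37545496  94.14234584 203.61683631]
```

The knee is at chest (13, 149 mm), still about 12 degrees short of straight, so it needs a bit more.

Call:
apply_moves(
  deltas=[
    {"xyz": [0.002, 0, 0.001], "turn": 0},
    {"xyz": [0.002, -0.001, 0.0], "turn": 0},
    {"xyz": [0, 0, 0], "turn": 0},
    {"xyz": [0, 0, 0], "turn": 0},
  ],
)

```text
clock: 7.58
tcp_pos: [0.6056, -0.198, 0.4918]
orientation: [-2.397, -2.03, -0.001]
contact_force: [-0.2, 4.6, 2.9]
grip_width: 0.0104
```

Run:
```python
from h import *
zoom("scene","s6",300,180,400,260,6)
```

```text
(no output)
```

View pics/s6.png

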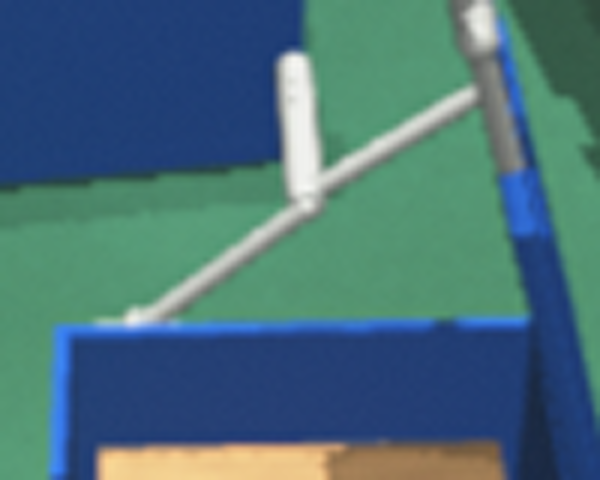

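The knee has snapped: it is now at (305,205) and the two links are in line. Releasing.

Call:
apply_moves(
  deltas=[
    {"xyz": [0, 0, 0], "turn": 0},
    {"xyz": [0, 0, 0], "turn": 0},
    {"xyz": [0, 0, 0], "turn": 0},
    {"xyz": [0, 0, 0], "turn": 0},
    {"xyz": [0, 0, 0], "turn": 0},
    {"xyz": [0, 0, 0], "turn": 0},
  ],
  claw=0.2,
)

```text
clock: 8.13
tcp_pos: [0.6053, -0.199, 0.4916]
orientation: [2.398, 2.029, -0.0]
contact_force: [0.2, -0.2, 0.3]
grip_width: 0.0342
```

Run:
```python
from h import *
zoom("scene","s7",280,130,400,230,5)
```

```text
(no output)
```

View pics/s7.png

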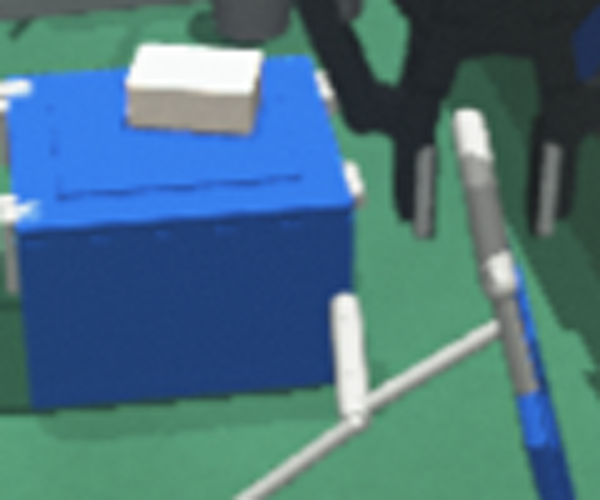

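The jaws are open around the bar, force is zero and the stay is holding. I'll back off upward and wait out the second.

Call:
apply_moves(
  deltas=[
    {"xyz": [0, 0, 0.005], "turn": 0},
    {"xyz": [0, 0, 0.01], "turn": 0},
    {"xyz": [0, 0, 0.01], "turn": 0},
    {"xyz": [0, 0, 0.015], "turn": 0},
    {"xyz": [0, 0, 0.015], "turn": 0},
    {"xyz": [0, 0, 0.005], "turn": 0},
    {"xyz": [0, 0, 0], "turn": 0},
  ],
)

```text
clock: 8.77
tcp_pos: [0.6056, -0.1985, 0.5543]
orientation: [2.395, 2.027, 0.004]
contact_force: [-0.2, -0.2, 0.6]
grip_width: 0.0342
```

Call:
apply_moves(
  deltas=[
    {"xyz": [0, 0.01, 0], "turn": 0},
    {"xyz": [-0.001, 0.02, 0], "turn": 0},
    {"xyz": [-0.002, 0.02, 0], "turn": 0},
    {"xyz": [-0.002, 0.02, 0], "turn": 0},
    {"xyz": [-0.002, 0.02, 0], "turn": 0},
    {"xyz": [-0.002, 0.02, 0], "turn": 0},
    {"xyz": [-0.002, 0.02, 0], "turn": 0},
    {"xyz": [-0.002, 0.015, 0], "turn": 0},
    {"xyz": [-0.001, 0.005, 0], "turn": 0},
    {"xyz": [0, 0, 0], "turn": 0},
  ],
  claw=1,
)

```text
clock: 9.6
tcp_pos: [0.5909, -0.0466, 0.5511]
orientation: [-2.394, -2.033, 0.001]
contact_force: [0.3, -1.0, -0.9]
grip_width: 0.0003
```

Run:
```python
from h import *
o=readout.get_obs(); print(o["tcp_pos"],chest(o["tcp_pos"]))
zoom("scene","s8",280,100,420,240,4)
zoom("top","t8",305,65,505,265,3)
```

```text
[ 0.59090456 -0.04656967  0.55112961] [ -0.96483105 148.28582046 551.12960683]
```

View pics/s8.png

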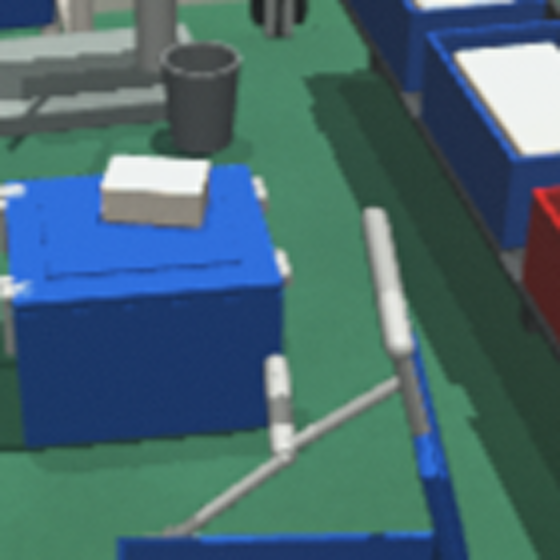

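View pics/t8.png

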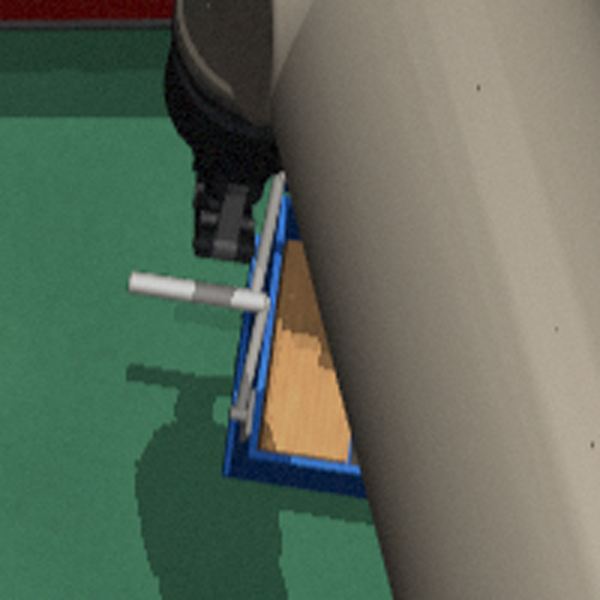

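View pics/s8_full.png

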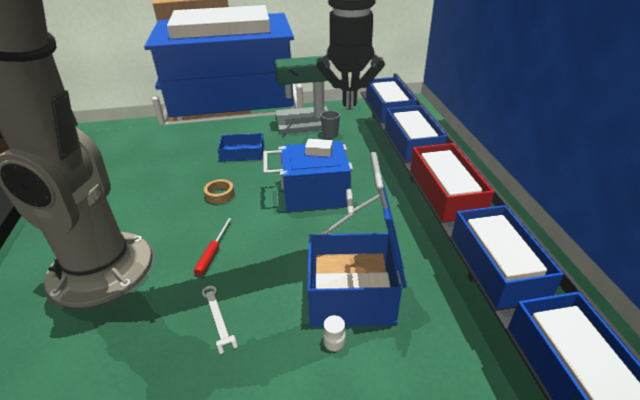

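Run:
```python
from h import *
S=lambda x,y:(x/4+280,y/4+100);T=lambda x,y:(x/3+305,y/3+65)
print(readout.get_obs()["joints"])
for n,s,t in [("knee end",(276,362),(130,281)),("knee in",(284,448),(266,302))]:
    print(n,chest(tri(S(*s),T(*t))))
```

```text
[ 0.39302808  0.28793571 -0.53036875  1.53020106  0.14784961  1.36434978
 -0.31642185]
knee end [  3.2179906  174.10362745 158.92521296]
knee in [  1.87560029  87.76602236 164.79359522]
```

The stay alone still holds the lid after more than a second, with nothing touching it. The knee is at chest (2, 145, ~157 mm). With the jaws shut, I'll descend above it.

Call:
apply_moves(
  deltas=[
    {"xyz": [0.002, 0, -0.01], "turn": 0},
    {"xyz": [0.001, 0, -0.02], "turn": 0},
    {"xyz": [0, 0, -0.025], "turn": 0},
    {"xyz": [0, 0, -0.025], "turn": 0},
    {"xyz": [0, 0, -0.025], "turn": 0},
    {"xyz": [0, 0, -0.025], "turn": 0},
    {"xyz": [0, 0, -0.025], "turn": 0},
    {"xyz": [0, 0, -0.02], "turn": 0},
    {"xyz": [0, 0, -0.01], "turn": 0},
    {"xyz": [0, 0, 0], "turn": 0},
    {"xyz": [0, 0, 0], "turn": 0},
  ],
)

```text
clock: 10.62
tcp_pos: [0.5945, -0.0493, 0.3665]
orientation: [-2.399, -2.028, 0.001]
contact_force: [0.8, -0.0, 0.2]
grip_width: -0.0003
```

Run:
```python
from h import *
o=readout.get_obs(); print(o["tcp_pos"],chest(o["tcp_pos"]))
zoom("scene","s9",280,100,420,240,4)
zoom("top","t9",305,65,505,265,3)
```

```text
[ 0.59450308 -0.04934576  0.36653138] [  3.04078799 146.13849961 366.5313809 ]
```

View pics/s9.png

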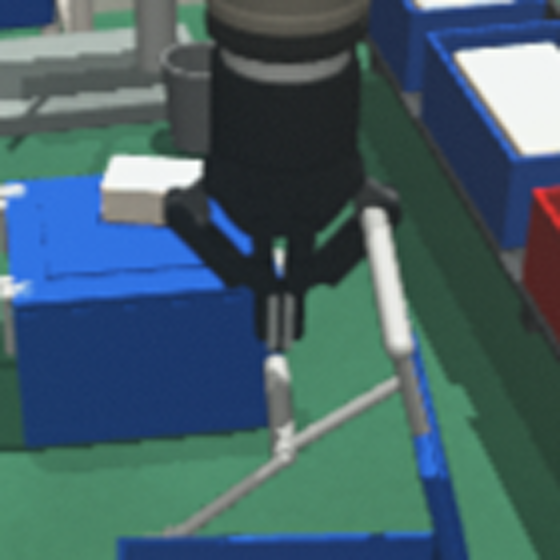

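View pics/t9.png

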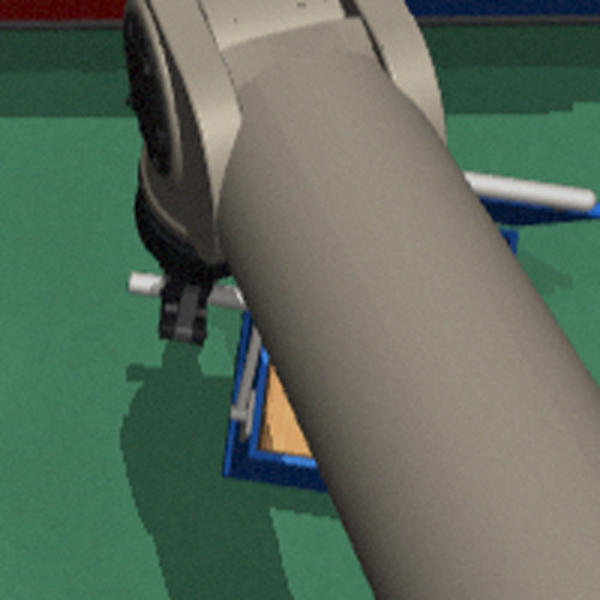

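The shut fingers stand right over the knee bar (scene crop: tips at (280,342), bar end at (277,362)). The forearm passes above the lid. I'll go down to contact slowly.

Call:
apply_moves(
  deltas=[
    {"xyz": [0, 0, -0.008], "turn": 0},
    {"xyz": [0, 0, -0.008], "turn": 0},
    {"xyz": [0, 0, -0.006], "turn": 0},
    {"xyz": [0, 0, -0.004], "turn": 0},
    {"xyz": [0, 0, -0.004], "turn": 0},
    {"xyz": [0, 0, 0], "turn": 0},
  ],
)

```text
clock: 11.22
tcp_pos: [0.5947, -0.0489, 0.3364]
orientation: [2.398, 2.029, 0.001]
contact_force: [0.0, -0.7, 2.3]
grip_width: 0.0001
```

Call:
apply_moves(
  deltas=[
    {"xyz": [0.003, 0, -0.004], "turn": 0},
    {"xyz": [0.004, -0.001, -0.005], "turn": 0},
    {"xyz": [0.004, 0, -0.005], "turn": 0},
    {"xyz": [0.003, -0.001, -0.006], "turn": 0},
    {"xyz": [0.002, 0, -0.006], "turn": 0},
    {"xyz": [0.002, 0, -0.006], "turn": 0},
  ],
)

```text
clock: 11.72
tcp_pos: [0.6124, -0.0509, 0.3038]
orientation: [-2.398, -2.029, 0.002]
contact_force: [-2.8, -0.3, 3.4]
grip_width: -0.0003
```

Run:
```python
from h import *
zoom("scene","s10",280,100,420,240,4)
```

```text
(no output)
```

View pics/s10.png

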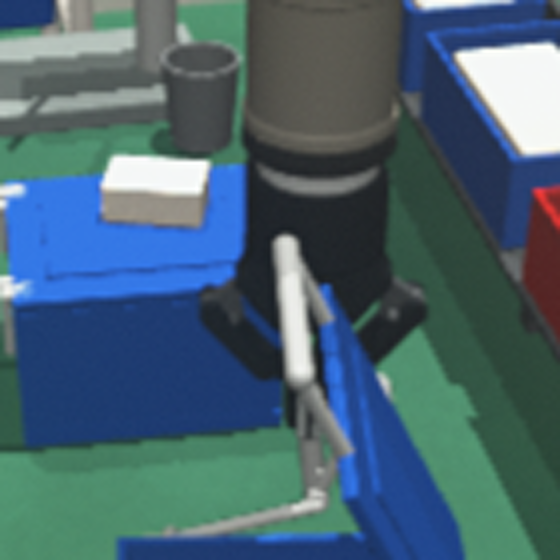

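The knee is bending and the lid is coming down with it. I'll press to a total of about 50 mm.

Call:
apply_moves(
  deltas=[
    {"xyz": [0.001, 0, -0.006], "turn": 0},
    {"xyz": [0.001, 0, -0.006], "turn": 0},
    {"xyz": [0, 0, -0.005], "turn": 0},
    {"xyz": [0, 0, -0.003], "turn": 0},
    {"xyz": [0, 0, 0], "turn": 0},
  ],
)

```text
clock: 12.18
tcp_pos: [0.6141, -0.0506, 0.2836]
orientation: [-2.397, -2.029, 0.001]
contact_force: [0.7, -0.5, 0.1]
grip_width: 0.0001
```

Call:
apply_moves(
  deltas=[
    {"xyz": [0, 0.002, 0.01], "turn": 0},
    {"xyz": [0, 0.005, 0.015], "turn": 0},
    {"xyz": [0.001, 0.006, 0.02], "turn": 0},
    {"xyz": [0.002, 0.01, 0.02], "turn": 0},
    {"xyz": [0.002, 0.015, 0.02], "turn": 0},
    {"xyz": [0.002, 0.02, 0.02], "turn": 0},
    {"xyz": [0.003, 0.02, 0.02], "turn": 0},
    {"xyz": [0.003, 0.02, 0.015], "turn": 0},
    {"xyz": [0.002, 0.01, 0.005], "turn": 0},
    {"xyz": [0, 0, 0], "turn": 0},
  ],
)

```text
clock: 13.02
tcp_pos: [0.6295, 0.0609, 0.4322]
orientation: [2.393, 2.035, 0.007]
contact_force: [-0.7, 0.5, -0.1]
grip_width: 0.0
```

Run:
```python
from h import *
zoom("scene","s11",220,60,440,300,2.5)
```

```text
(no output)
```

View pics/s11.png

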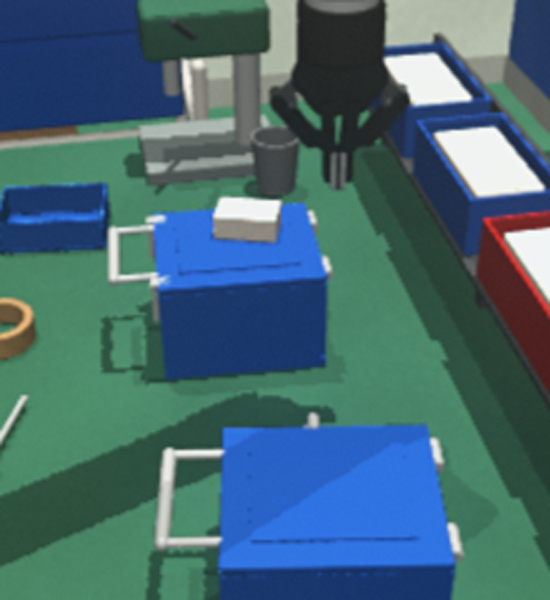

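The lid looks shut already, with the bar at (165,450) to (160,543). I'll wait a second and compare with the first picture.

Call:
apply_moves(
  deltas=[
    {"xyz": [0, 0, 0.005], "turn": 0},
    {"xyz": [0, 0, 0.005], "turn": 0},
    {"xyz": [0, 0, 0], "turn": 0},
    {"xyz": [0, 0, 0], "turn": 0},
    {"xyz": [0, 0, 0], "turn": 0},
    {"xyz": [0, 0, 0], "turn": 0},
    {"xyz": [0, 0, 0], "turn": 0},
    {"xyz": [0, 0, 0], "turn": 0},
    {"xyz": [0, 0, 0], "turn": 0},
    {"xyz": [0, 0, 0], "turn": 0},
    {"xyz": [0, 0, 0], "turn": 0},
    {"xyz": [0, 0, 0], "turn": 0},
  ],
)

```text
clock: 14.07
tcp_pos: [0.6293, 0.0573, 0.4397]
orientation: [2.398, 2.03, 0.0]
contact_force: [-0.6, -0.0, 0.1]
grip_width: 0.0002
```

Run:
```python
from h import *
im=zoom("scene","s12",220,60,440,300,2.5)
zoom("top","t12",335,115,495,265,4)
a=cv2.imread("pics/scene0.png");
d=cv2.absdiff(a,im)[225:330,275:410].max(2); print((d>60).sum(), np.argwhere(d>60).min(0) if (d>60).any() else 0)
def barpx(i):
    h=cv2.cvtColor(np.ascontiguousarray(i),cv2.COLOR_BGR2HSV); m=((h[...,1]<70)&(h[...,2]>110))[235:282,275:306]; p=np.argwhere(m); return p.mean(0),len(p)
print(barpx(a),barpx(im)); o=readout.get_obs();print(o["clock"],o["contact_force"])
```

```text
0 0
(array([24.99004975, 14.8880597 ]), 402) (array([24.98717949, 14.83589744]), 390)
14.1667 [-1.13667234 -0.50882238  0.29821289]
```

View pics/t12.png

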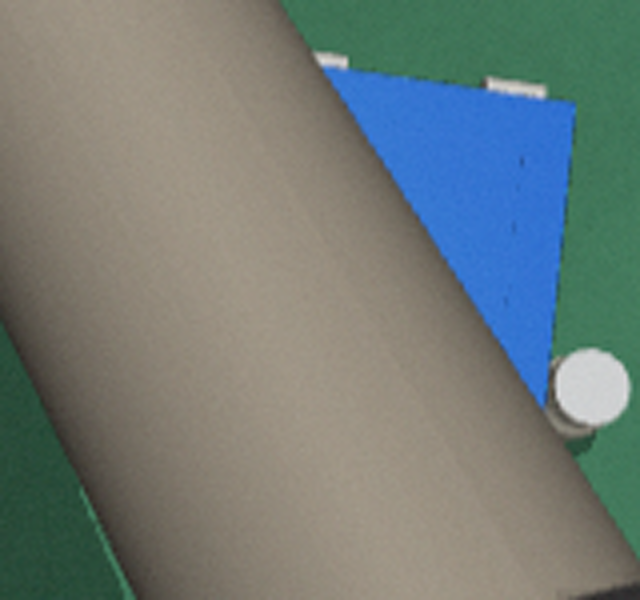

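The scene view of the chest matches the shut start picture: no pixels differ, and the bar is in the same place to within 0.1 px. In the top view, the visible lid corner (575,103) and the bottle (592,387) are where they began. The hand is clear and force is about zero.

Run:
```python
from h import *
print(r.hand_in())
```

```text
the job is handed in; nothing more can be done
None
```

The stay check is done and handed in at about 14 s on the robot's clock, well inside the 48 s limit; no verdict was reported back.

- **Raising:** I lifted the lid by its bar until the stay's knee snapped in line. I then opened the jaws and backed the hand away. The stay alone held the lid up for about 3 s, confirmed by pictures and near-zero force.
- **Breaking and shutting:** I pushed the knee bar down about 50 mm with the fingers shut, using only a few newtons. I then took the hand up and out to the left, and the lid sank shut by itself, in under a second after I withdrew.

**Last checks:**
- **Scene view:** it matched the shut start picture, with no differing pixels around the chest and the lid bar within 0.1 px.
- **Top view:** the forearm hid most of the lid and the knee bar, so only the right and rear edges of the lid were confirmed there.
- **Contact force:** about 1 N with the hand clear of everything.

During the lift, the arc I followed ran a few millimetres too tight. The highest side force I read was about 17 N at mid-lift, and I corrected for it as I went.

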